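# Load a gas can into the wax stove

## Robot

A 6-joint arm with a two-finger parallel gripper is mounted at the origin on the work surface. World frame = base frame: x ahead of the robot, y to its left, z up, the work surface at z = 0. Lengths are in m, angles in rad, forces in N, time in s.
With the tool pointing down it reaches from about 0.3 to 0.875 m from the base axis. Payload 6.4 kg.
Tool frame: the origin (TCP) lies midway between the tips of the shut fingers; the grasp point (between the pads) lies 19 mm behind it (ctrl.pinch_z is the distance from the TCP to the grasp point, in m); z points along the fingers, y is the line along which they close (so a half turn about z gives the same grasp; the last joint's range is limited). The gripper opens to 85 mm and grips with 20 to 120 N. Pads are 22 mm wide; open, the fingers measure 114 mm over their backs; the gripper's body (76 mm by 85 mm) begins 54 mm behind the grasp point. The pads swing forward as they close: fully open they stand 13 mm farther back than shut.
Start: joints at [-1.425, 0.181, 1.607, -0, 1.354, -0.206], TCP at [0.198, -0.54, 0.231] pointing down, gripper open.
Joint ranges: [-2.99, 2.99], [-0.89, 2.07], [0.3, 2.58], [-1.14, 4.28], [0, 2.63], [-3.12, 3.12]. Speed limits (rad/s): [2.57, 2.57, 3.01, 3.14, 3.14, 3.14].

## Interface

Orientations are given as a unit quaternion [w, x, y, z].
In Python, from bench import ctrl gives the robot as it stands.
- The arm moves only by the tool apply_moves, never from a script. Its argument "moves" is a list of rows, each an object with "jaw": the opening, from 0 (shut) to 1 (fully open); "offset": the shift along the tool's x, y, z in mm, a list of three; "rot": the turn, a rotation vector about the tool's x, y, z in degrees, a list of three. In form: [{"jaw": jaw, "offset": [dx, dy, dz], "rot": [ax, ay, az]}, ...]. A call has exactly 5 rows; each row shifts and turns the commanded pose from where the row before left it, along the tool's axes as they then stand; what a row does not reach is not made up. A row lasts 1/8 s, in which the tool goes at most 62.5 mm and 10.7 degrees, less where a joint would pass 70% of its speed; a pose out of reach is approached as far as the arm can. A call is refused whole if a number of a shift passes 62.5 or a number of a turn 10.7, either way. A call with a gripper value outside its range is refused whole. The fingers move at their own pace and stop on an object; the grip force is fixed at half the most. Time passes only in rows, so rows that do not move let the fingers close, or fill a call up. It gives the time, the measured TCP pose, the force, the opening and the grip force at its end, in the units of the state.
- ctrl.get_obs(): the state, without advancing time (a new reading comes with each control period).
- ctrl.camera(name): name is "side" or "top" or "wrist"; returns (picture, depth): 400x640x3 uint8, red, green, blue; 400x640 float32, m along the optical axis (not along the pixel's ray), 0 where there is no reading.
- ctrl.camera_params(name): a dict with "K" (3x3 intrinsics, pixels), "cam_to_world" (4x4, takes a point from camera to world coordinates); the wrist camera has in their place "mount" (4x4, takes a point from camera to tool coordinates, whose origin is the TCP and whose axes are the flange's). Camera axes: x right, y down, z forward; pixel columns grow to the right and rows downward; lengths in m; the calibration is good to about 2 mm. A picture is of the moment at which its call begins: read the wrist's pose just before it. camera_params takes no time and is no camera call.
- ctrl.hand_in(): hands the job in; it is judged then, once.
Trained networks look in the newest picture that a camera, given by its name, has taken for a name from the list of things; names that differ only in an ending like _2 or _b are one class to them, and where a whole thing is asked for, a point or a joint stands for the part that bears it (a point fixed in the world has none). Each returns a list of dicts, best first, with "score" (0 to 1); they miss things now and then, are a little off and sometimes report something else, mostly with a low value. They report only what shows in the picture. A call takes as long as a camera call. They do not tell look-alikes from the thing itself.
- ctrl.outline_of(camera, target): "region" (400x640 bool, what is visible of it) and "position" ([column, row] in pixels, amid what is visible of it).
The state is a dict: "time_s": time; "q": joint angles; "dq": joint speeds; "joint_efforts": joint torques, N m; "eef_pos": TCP position; "eef_rot": TCP orientation; "wrist_force": force on the tool from outside, world axes, zero at the start; "torque": the same for the moment, N m; "opening": opening from 0.0 (shut) to 1.0 (fully open); "grasp_force": force on a finger pad.
Only numpy, scipy, OpenCV 4.12 (cv2) and the standard library are available. Lean on these libraries where they do the work, as an engineer would, in place of code of your own. Each camera call takes 0.05 s, during which the arm holds its last target. There are 200 camera calls.

## Task

Fit the gas can into the portable stove so that the wax can be heated again. Take the gas can (not the capped spray can) from the sloping rack, lay it in the stove's open bay with its collar towards the governor and the notch on top, and push it fully home without ramming it. Then turn the lock lever all the way down and, after that, shut the bay's cover, leaving the spray can, bucket and jar where they stand.

Things in the scene. Friction and masses are not known exactly. Their poses are not given: they have to be found in the camera images.
- stove: grey portable gas stove, fixed, 346 wide (y) x 280 deep (x) x 93 mm high. Origin: centre of its underside; x runs from the front panel (x = -140 mm) to the back, z up. Burner on its +y side (top plate z = 80, pot supports to z = 104). The can's bay is on its -y side, along x
- bay (a point): point on the bay's centre line where the can's origin belongs when the can is set down: x = 40, y = -105, z = 46 mm in the stove's frame. The V cradle carries a can with its axis at z = 46; its edges reach 30 mm either side of the line, to z = 26. Free from above; burner wall 75 mm to +y (80 high), outer sill 64 mm to -y (45 high), back sill at x = 136 (32 high)
- governor (a point): on the bay's centre line, x = -98, z = 46 mm in the stove's frame: where the can's nose is when fully home. Set the can down with its nose 22 to 44 mm behind this (28 at bay), clear of the latch shaft above (z = 78, back to x = -82), then push it along the stove's -x, between two cheeks 25 mm either side of the line. It stays home by friction
- seat (a joint): the governor's seat, a 36 mm rubber disc that the can's nose pushes along the stove's -x: 0 = out (6 mm short of home), 0.006 m = in, at its stop. About 4 N of friction, no spring; the whole push takes some 8 to 12 N
- lever (a joint): lock lever in front of the stove's panel: 0 = up (as found), 1.4 rad = all the way down, locked. Axis along x at y = -105, z = 78 mm of the stove. Black handle 66 mm long, 13 thick, from x = -143 to -172, pointing to -y: 40 deg above level at 0, 40 below at 1.4. Its latch arm drops behind the collar of a can that is home. Friction 0.07 Nm, stays put; press it down 46 mm from the axis
- lever_tip (a point): end of the lock lever's handle, 64 mm from its axis, mid-thickness; moves with the lever
- cover (a joint): the bay's L-shaped sheet steel cover (48 mm side, 140 mm top, 272 long, 0.28 kg): 0 = shut, 2.0 rad = open against its stop (as found). Hinged along x at y = -172, z = 45 mm of the stove. Open, it leans outward (-y), free edge up. Pushed inward (+y) below its edge, it comes over and falls shut softly by itself below about 0.75 rad. Shut, its top is at z = 96
- cover_edge (a point): middle of the cover's free edge (small black lip), 150 mm from the hinge axis; moves with the cover. Open, it is about 170 mm to the -y side of the bay's centre line, 150 mm above the table; at its highest on the way over, 195 mm
- rack: fixed timber rack, 226 mm wide (y), its board rising along +x at 0.60 rad (34 deg). Origin: centre of its underside. Two lanes at y = -58 and +58 mm, each between battens 8 mm high (23 to 32 mm from the lane's middle), with a 36 mm stop at the low end. One lane holds the gas can, the other the spray can
- can: gas can in a lane of the rack, metal valve end uphill: white and grey cylinder 66 mm across and 156 long, then a 12 mm shoulder, a neck 22 mm across and 12 long, an aluminium collar 44 mm across and 8 long; 0.23 to 0.38 kg. Origin: on the axis, mid-cylinder (78 mm from the base). x = to the valve end, z = through the dark notch in the collar (uppermost as found)
- can_nose (a point): centre of the outer face of the can's collar, 110 mm from the can's origin along its x
- spray: spray can in the other lane, same size, but with a wide white cap (62 mm across) in place of the collar; origin mid-cylinder
- bucket: orange open bucket, 100 mm wide, 95 high, on the table; origin under its centre
- jar: amber glass jar, 68 mm wide, 100 high, on the table; origin under its centre
There are look-alikes about, which are no part of the job. What is shaped like the can but blue or red is not meant.

How it is judged:
On the way, in this order (a step that is already met when the one before it is completed fails the run):
1. the gas can lies in the bay, notch up, pushed fully home (distance between can_nose and governor below 0.004 m and value of joint seat above 0.004 m and angle between can's own z axis and vertical below 0.3 rad and value of joint cover above 0.5 rad), for 0.2 s.
2. the lock lever is all the way down, the can still home (distance between can_nose and governor below 0.004 m and value of joint seat above 0.004 m and angle between can's own z axis and vertical below 0.3 rad and value of joint lever above 1.25 rad), for 0.2 s.
3. the cover is shut (all of step 2 and value of joint cover below 0.06 rad), for 0.2 s.
At the end, for the whole second after the job is handed in: The gas can rests in the bay with its nose within 4 mm of the home point and the governor's seat pushed in more than 4 of its 6 mm, notch up within 17 degrees; the lock lever is turned past 1.25 of 1.4 rad and the cover is shut to within 0.06 rad (all of step 3 and linear speed of can below 0.02 m/s); the robot touches nothing.
It fails at once if the spray can was moved more than 20 mm (distance of spray from where it was at the start of the episode above 0.02 m).
It fails at once if the bucket was moved more than 20 mm (distance of bucket from where it was at the start of the episode above 0.02 m).
It fails at once if the jar was moved more than 20 mm (distance of jar from where it was at the start of the episode above 0.02 m).
It fails at once if the gas can was rammed against the stove (over 80 N) (contact force between can and stove above 80 N).
It also fails if it takes over 58 s, if anything falls off the work surface, if the arm or the gripper's body presses on something with over 40 N, if the wrist force passes 120 N, or if a joint passes its speed limit or range.

## Working session

There is one attempt and no reset: what is moved stays moved. The work goes in short steps, Python scripts to look and compute and a tool call to move; the robot and the scene stay as the last step left them, time stands still between calls to the robot, and variables do not carry over. Pictures are saved under pics/ and viewed, at most 10 in all, crops included, and the job is handed in when it is done.

Besides the shell and the picture viewer there is one more tool, called as a command line: name --argument value ..., lists and objects as JSON in quotes. apply_moves: Moves the arm, as the interface text tells. Its arguments: {"type":"object","properties":{"moves":{"type":"array"}},"required":["moves"]}

```bash
ls; mkdir -p pics
cat > h.py <<'E'
import numpy as np, cv2
from scipy.spatial.transform import Rotation as R
from bench import ctrl
def quat(q): return R.from_quat([q[1],q[2],q[3],q[0]])
def c2w(name,obs):
    p=ctrl.camera_params(name)
    if 'cam_to_world' in p: return p['K'],np.array(p['cam_to_world'])
    T=np.eye(4);T[:3,:3]=quat(obs['eef_rot']).as_matrix();T[:3,3]=obs['eef_pos']
    return p['K'],T@np.array(p['mount'])
def shot(name):
    o=ctrl.get_obs(); im,d=ctrl.camera(name); K,T=c2w(name,o); K=np.array(K)
    v,u=np.mgrid[:400,:640]
    P=np.stack([(u-K[0,2])/K[0,0]*d,(v-K[1,2])/K[1,1]*d,d],-1)@T[:3,:3].T+T[:3,3]
    P[d==0]=np.nan
    return im,P,T,K
def save(im,f): cv2.imwrite('pics/'+f,im[...,::-1])
E
python3 - <<'E'
from h import *
o=ctrl.get_obs(); print(o, ctrl.pinch_z)
for n in ['side','top']:
    im,P,T,K=shot(n); save(im,n+'0.png'); np.savez(n+'0.npz',im=im,P=P,T=T,K=K)
    print(n,T[:3,3],T[:3,2])
    for t in ['stove','can','spray','rack','bucket','jar','lever','cover','lever_tip']:
        for r in ctrl.outline_of(n,t)[:3]:
            m=r['region']; print(t,round(r['score'],2),np.round(r['position']),m.sum(),np.round(np.nanmedian(P[m],0),3))
E
```

```text
pics
{'time_s': 0.0, 'q': array([-1.42529834e+00,  1.81560604e-01,  1.60799326e+00, -1.51951117e-05,
        1.35379414e+00, -2.06312407e-01]), 'dq': array([ 0.00157593,  0.00100402,  0.00110754,  0.00025168,  0.00046209,
       -0.00072445]), 'joint_efforts': array([-6.73291433e-04, -4.44880593e+01, -3.51325929e+01, -3.93633463e-04,
        9.18239239e-03, -1.31121806e-05]), 'eef_pos': array([ 0.19806811, -0.53922773,  0.23038028]), 'eef_rot': array([-8.77492299e-04,  9.84567867e-01,  1.75000986e-01,  1.92689553e-05]), 'wrist_force': array([ 0.36741556, -0.20564902, -0.21876943]), 'torque': array([-0.00664923, -0.00469379,  0.03292461]), 'grasp_force': 0.0, 'opening': 1.0013722627739052} 0.0187
side [0.12849195 1.06398017 0.99622691] [ 0.27433797 -0.71485692 -0.64320934]
stove 0.94 [326. 181.] 6577 [ 0.554 -0.068  0.079]
can 0.93 [284. 237.] 816 [0.536 0.337 0.146]
can 0.89 [303. 359.] 1854 [0.354 0.628 0.058]
can 0.59 [366. 313.] 1355 [0.235 0.442 0.059]
spray 0.71 [309. 254.] 874 [0.425 0.368 0.154]
rack 0.61 [294. 268.] 2278 [0.473 0.396 0.076]
bucket 0.92 [248. 222.] 813 [0.736 
[... 173 characters left out ...]
0.36769039 0.09119184 1.66743876] [ 0.07152044  0.0239581  -0.99715136]
stove 0.64 [406. 170.] 12702 [ 0.566 -0.136  0.078]
can 0.87 [181. 234.] 1085 [0.367 0.603 0.059]
can 0.65 [241. 274.] 1071 [0.243 0.415 0.06 ]
can 0.62 [269. 174.] 1108 [0.552 0.301 0.142]
spray 0.72 [262. 213.] 1215 [0.44  0.325 0.144]
spray 0.53 [269. 175.] 1161 [0.552 0.303 0.142]
rack 0.75 [257. 190.] 2098 [0.503 0.352 0.1  ]
bucket 0.83 [294. 119.] 757 [0.755 0.239 0.021]
jar 0.6 [481. 265.] 460 [ 0.271 -0.355  0.097]
jar 0.31 [261. 215.] 1229 [0.44  0.326 0.145]
lever 0.79 [422. 218.] 227 [ 0.41  -0.18   0.101]
cover 0.62 [457. 173.] 3430 [ 0.557 -0.303  0.069]
lever_tip 0.66 [425. 217.] 223 [ 0.41  -0.179  0.101]
```

Run:
```python
from h import *
d=np.load('top0.npz'); im=d['im']
c=cv2.resize(im[80:320,130:530],None,fx=2,fy=2,interpolation=cv2.INTER_CUBIC); save(c,'top_c.png')
d=np.load('side0.npz'); im=d['im']
c=cv2.resize(im[100:400,200:440],None,fx=2,fy=2,interpolation=cv2.INTER_CUBIC); save(c,'side_c.png')
```

```text
(no output)
```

View pics/top_c.png

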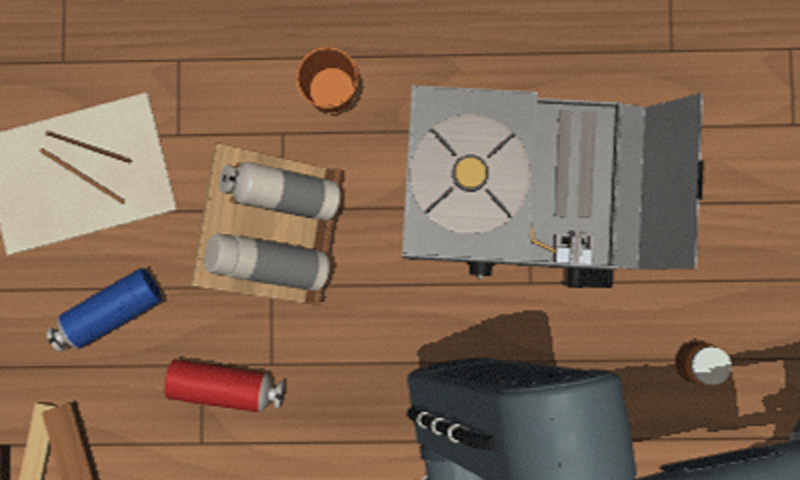

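View pics/side_c.png

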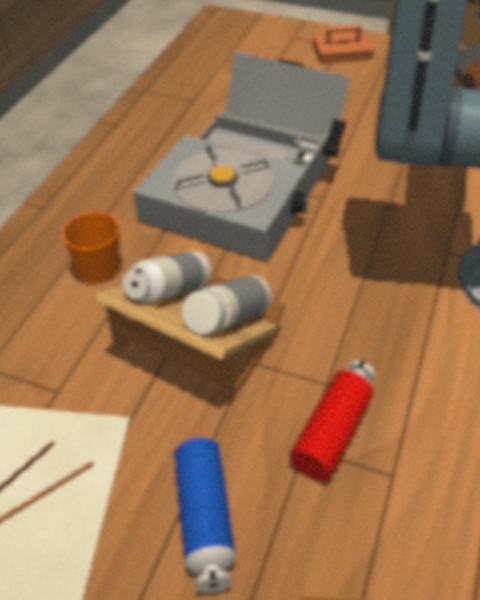

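The gas can is at crop (285,190), full frame (272,175), with its aluminium valve end at crop (229,178). These could be taken for it:
- the spray can with the white cap, crop (265,262)
- the blue can, crop (105,310)
- the red can, crop (220,385)

The stove bay is at about crop (580,180), the lever at (588,277) and the open cover at (670,180). I'll now check the can close up and fit the poses.

```bash
cat >> h.py <<'E'
import json
def plan(p,Rm,n,jaw,start=None):
    """rows (tool-frame) from the present pose to p,Rm in n rows"""
    o=ctrl.get_obs(); p0=np.array(o['eef_pos']);R0=quat(o['eef_rot'])
    if start: p0,R0=start
    Rt=R.from_matrix(Rm) if not isinstance(Rm,R) else Rm
    w=(R0.inv()*Rt).as_rotvec(); rows=[]; c=p0.copy(); Rc=R0
    for k in range(1,n+1):
        g=p0+(p-p0)*k/n
        d=np.round(Rc.inv().apply(g-c)*2000)/2; r=np.round(np.degrees((Rc.inv()*R0*R.from_rotvec(w*k/n)).as_rotvec()),1)
        rows.append(dict(jaw=jaw,offset=[float(x) for x in d],rot=[float(x)+0. for x in r]))
        c=c+Rc.apply(d/1000); Rc=Rc*R.from_rotvec(np.radians(r))
    for i in range(0,n,5): print(json.dumps(rows[i:i+5]).replace(' ',''))
    return c,Rc
E
python3 - <<'E'
from h import *
print(ctrl.camera_params('wrist'))
d=np.load('top0.npz'); P=d['P']; im=d['im']
# stove plate
reg=(P[...,0]>.38)&(P[...,0]<.75)&(P[...,1]>-.3)&(P[...,1]<.15)
for lo,hi in [(.074,.086)]:
    m=reg&(P[...,2]>lo)&(P[...,2]<hi)
    n,l,s,c=cv2.connectedComponentsWithStats(m.astype(np.uint8)); k=1+s[1:,4].argmax()
    q=P[l==k][:,:2]; r=cv2.minAreaRect((q*1000).astype(np.float32)); print('plate',r,s[k],np.median(P[l==k][:,2])); print(cv2.boxPoints(r))
# rack cans
for t in ['can','spray']:
    for r in ctrl.outline_of('top',t)[:3]:
        m=r['region']&(P[...,2]>.08); 
        if m.sum()<500: continue
        q=P[m]; c=q.mean(0); u,s,v=np.linalg.svd(q-c); print(t,c,v[0]*np.sign(v[0][1]),np.percentile(q@v[0]*np.sign(v[0][1])-c@v[0]*np.sign(v[0][1]),[1,99]))
        hsv=cv2.cvtColor(im,cv2.COLOR_RGB2HSV)
        print(r['score'],cv2.minAreaRect((q[:,:2]*1000).astype(np.float32)))
c=cv2.resize(im[140:245,220:310],None,fx=5,fy=5,interpolation=cv2.INTER_CUBIC); save(c,'can_c.png')
E
```

```text
{'K': array([[309.49623331,   0.        , 323.53571869],
       [  0.        , 309.49623331, 201.34042968],
       [  0.        ,   0.        ,   1.        ]]), 'mount': array([[-5.38790272e-04, -9.50683631e-01, -3.10161803e-01,
         8.07071857e-02],
       [ 9.99999518e-01, -7.66867373e-04,  6.13416110e-04,
        -2.54269574e-04],
       [-8.21017621e-04, -3.10161323e-01,  9.50683586e-01,
        -1.42358461e-01],
       [ 0.00000000e+00,  0.00000000e+00,  0.00000000e+00,
         1.00000000e+00]])}
plate ((581.7438354492188, 4.326446533203125), (204.3603515625, 280.78045654296875), 85.85723114013672) [ 331  123   67   89 4090] 0.08118426878559304
[[ 434.33875  -87.44468]
 [ 714.3855  -107.72881]
 [ 729.1489    96.09757]
 [ 449.10217  116.38171]]
can [0.55201552 0.3013768  0.13935116] [0.14747636 0.8506839  0.50456676] [-0.09472234  0.09078765]
0.62 ((555.3017578125, 305.2508544921875), (178.69505310058594, 65.82169342041016), 80.38847351074219)
spray [0.43988592 0.32506137 0.14261438] [0.12935047 0.84748286 0.51482157] [-0.10082159  0.08570159]
0.72 ((440.8677978515625, 327.5747985839844), (185.8606719970703, 65.67221069335938), 80.40912628173828)
spray [0.55241139 0.3032012  0.13944404] [0.15335205 0.85722755 0.49157307] [-0.09648068  0.08960011]
0.53 ((555.1807861328125, 307.5193176269531), (183.0428466796875, 66.41880798339844), 80.70702362060547)
```

View pics/can_c.png

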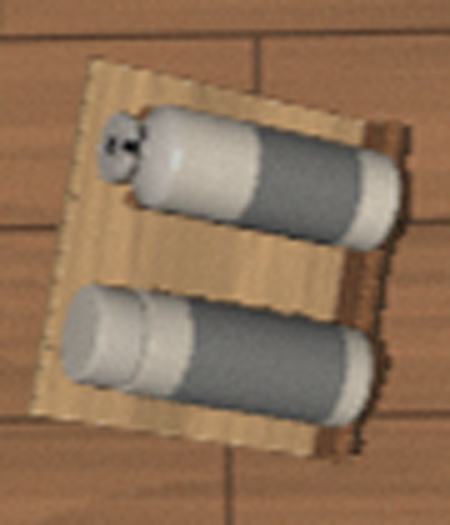

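The crop confirms the choice: the upper can has an aluminium collar with a dark notch (crop 120,147), and the lower one has a wide white cap. I'll go above the gas can with the tool tilted to match the rack.

```bash
cat >> h.py <<'E'
def frame(yaw,tilt):
    """tool rotation: x along an axis of that yaw rising by tilt, z into it from above"""
    a=np.array([np.cos(yaw),np.sin(yaw),0]); up=np.array([0,0,1.])
    x=np.cos(tilt)*a+np.sin(tilt)*up; z=np.sin(tilt)*a-np.cos(tilt)*up
    return np.stack([x,np.cross(z,x),z],1)
E
python3 - <<'E'
from h import *
F=frame(np.radians(80),.6)
c=plan(np.array([.46,-.14,.27]),quat(ctrl.get_obs()['eef_rot']),10,1)
plan(np.array([.542,.245,.2]),F,10,1,c)
E
```

```text
[{"jaw":1,"offset":[38.5,-28.5,-4.0],"rot":[0.0,0.0,0.0]},{"jaw":1,"offset":[38.0,-28.5,-3.5],"rot":[0.0,0.0,0.0]},{"jaw":1,"offset":[38.5,-28.5,-4.0],"rot":[0.0,0.0,0.0]},{"jaw":1,"offset":[38.5,-28.5,-4.0],"rot":[0.0,0.0,0.0]},{"jaw":1,"offset":[38.5,-28.5,-4.0],"rot":[0.0,0.0,0.0]}]
[{"jaw":1,"offset":[38.0,-28.5,-3.5],"rot":[0.0,0.0,0.0]},{"jaw":1,"offset":[38.5,-28.5,-4.0],"rot":[0.0,0.0,0.0]},{"jaw":1,"offset":[38.5,-28.5,-4.0],"rot":[0.0,0.0,0.0]},{"jaw":1,"offset":[38.0,-28.5,-4.0],"rot":[0.0,0.0,0.0]},{"jaw":1,"offset":[38.5,-28.5,-3.5],"rot":[0.0,0.0,0.0]}]
[{"jaw":1,"offset":[21.0,-33.5,7.0],"rot":[1.8,3.1,-5.8]},{"jaw":1,"offset":[23.5,-30.5,9.0],"rot":[1.8,3.1,-5.8]},{"jaw":1,"offset":[26.5,-28.0,11.5],"rot":[1.8,3.1,-5.8]},{"jaw":1,"offset":[28.0,-25.0,14.0],"rot":[1.8,3.2,-5.8]},{"jaw":1,"offset":[30.0,-21.0,16.0],"rot":[1.8,3.1,-5.8]}]
[{"jaw":1,"offset":[30.5,-18.0,18.5],"rot":[1.8,3.1,-5.8]},{"jaw":1,"offset":[31.5,-14.0,20.5],"rot":[1.8,3.1,-5.8]},{"jaw":1,"offset":[31.0,-10.0,22.5],"rot":[1.7,3.1,-5.8]},{"jaw":1,"offset":[31.0,-6.5,24.5],"rot":[1.8,3.1,-5.8]},{"jaw":1,"offset":[30.0,-2.5,26.5],"rot":[1.8,3.1,-5.8]}]
```

apply_moves --moves '[{"jaw": 1,"offset": [38.5,-28.5,-4],"rot": [0,0,0]},{"jaw": 1,"offset": [38.5,-28.5,-4],"rot": [0,0,0]},{"jaw": 1,"offset": [38.5,-28.5,-4],"rot": [0,0,0]},{"jaw": 1,"offset": [38.5,-28.5,-4],"rot": [0,0,0]},{"jaw": 1,"offset": [38.5,-28.5,-4],"rot": [0,0,0]}]'

```text
time_s: 1.72
eef_pos: [0.3304, -0.3384, 0.2516]
eef_rot: [0.0, 0.985, 0.175, 0.0]
wrist_force: [0.6, 0.7, -0.1]
opening: 0.998
grasp_force: 0.0
```

apply_moves --moves '[{"jaw": 1,"offset": [38.5,-28.5,-4],"rot": [0,0,0]},{"jaw": 1,"offset": [38.5,-28.5,-4],"rot": [0,0,0]},{"jaw": 1,"offset": [38.5,-28.5,-4],"rot": [0,0,0]},{"jaw": 1,"offset": [38,-28.5,-4],"rot": [0,0,0]},{"jaw": 1,"offset": [38,-28.5,-3.5],"rot": [0,0,0]}]'

```text
time_s: 2.35
eef_pos: [0.4612, -0.1386, 0.2712]
eef_rot: [0.0, 0.985, 0.175, 0.0]
wrist_force: [1.0, -0.6, 0.7]
opening: 0.998
grasp_force: 0.0
```

apply_moves --moves '[{"jaw": 1,"offset": [21.0,-33.5,7.0],"rot": [1.8,3.1,-5.8]},{"jaw": 1,"offset": [23.5,-30.5,9.0],"rot": [1.8,3.1,-5.8]},{"jaw": 1,"offset": [26.5,-28.0,11.5],"rot": [1.8,3.1,-5.8]},{"jaw": 1,"offset": [28.0,-25.0,14.0],"rot": [1.8,3.2,-5.8]},{"jaw": 1,"offset": [30.0,-21.0,16.0],"rot": [1.8,3.1,-5.8]}]'

```text
time_s: 2.98
eef_pos: [0.5019, 0.0538, 0.236]
eef_rot: [-0.1, 0.897, 0.414, 0.119]
wrist_force: [0.3, -0.7, 0.4]
opening: 0.999
grasp_force: 0.0
```

apply_moves --moves '[{"jaw": 1,"offset": [30.5,-18.0,18.5],"rot": [1.8,3.1,-5.8]},{"jaw": 1,"offset": [31.5,-14.0,20.5],"rot": [1.8,3.1,-5.8]},{"jaw": 1,"offset": [31.0,-10.0,22.5],"rot": [1.7,3.1,-5.8]},{"jaw": 1,"offset": [31.0,-6.5,24.5],"rot": [1.8,3.1,-5.8]},{"jaw": 1,"offset": [30.0,-2.5,26.5],"rot": [1.8,3.1,-5.8]}]'

```text
time_s: 3.6
eef_pos: [0.5426, 0.2462, 0.201]
eef_rot: [-0.19, 0.731, 0.615, 0.227]
wrist_force: [1.2, -0.6, -0.6]
opening: 0.999
grasp_force: 0.0
```

```bash
cat >> h.py <<'E'
from scipy.optimize import least_squares
def cyl(q,axis0,r=.033):
    """fit of axis (point near the centroid, unit direction) to surface points q"""
    c0=q.mean(0); a0=np.array(axis0)/np.linalg.norm(axis0); B=np.linalg.svd(a0[None])[2][1:]
    up=np.array([0,0,1.]); up=up-(up@a0)*a0; up/=np.linalg.norm(up)
    def un(p):
        a=a0+p[2]*B[0]+p[3]*B[1]; a/=np.linalg.norm(a); return c0-.026*up+p[0]*B[0]+p[1]*B[1],a
    def f(p):
        c,a=un(p); w=q-c; return np.linalg.norm(w-np.outer(w@a,a),axis=1)-r
    s=least_squares(f,np.zeros(4),loss='soft_l1',f_scale=.002); return *un(s.x),np.sqrt(np.mean(s.fun**2))
E
python3 - <<'E'
from h import *
im,P,T,K=shot('wrist'); save(im,'w1.png'); o=ctrl.get_obs()
Rt=quat(o['eef_rot']).as_matrix(); p=np.array(o['eef_pos'])
for t in ['can','spray']:
  for r in ctrl.outline_of('wrist',t)[:2]:
    m=cv2.erode(r['region'].astype(np.uint8),np.ones((5,5)))>0; q=P[m]; q=q[~np.isnan(q[:,0])]
    a0=Rt[:,0]
    for it in range(2):
        if it: q2=q[(np.abs((q-c)@a-.0)<.2)&(np.abs(np.linalg.norm((q-c)-np.outer((q-c)@a,a),axis=1)-.033)<.004)]
        else: q2=q
        c,a,e=cyl(q2,a0)
    l=np.percentile((P[r['region']]-c)@a,[1,99]); qa=(q2-c)@a
    print(t,r['score'],r['position'],len(q2),'c',c.round(4),'a',a.round(4),'yaw',np.degrees(np.arctan2(a[1],a[0])),'tilt',np.arcsin(a[2]),'rms',e,'ext',l,np.percentile(qa,[1,99]))
    print('  base/nose extents in tool x',((c-p)@Rt).round(4),'dir',(a@Rt).round(4))
E
```

```text
can 0.82 [322.1, 197.9] 14237 c [0.553  0.3055 0.1143] a [0.1395 0.8175 0.5588] yaw 80.31673410938356 tilt 0.5929751546083654 rms 0.0007739404053892817 ext [nan nan] [-0.08482045  0.06888956]
  base/nose extents in tool x [-0.001   0.0014  0.1029] dir [0.9999 0.0027 0.0112]
can 0.79 [31.8, 168.6] 9341 c [0.2411 0.4319 0.0325] a [1.621e-01 9.868e-01 7.000e-04] yaw 80.6692203700258 tilt 0.000665690776379075 rms 0.0009717018036875599 ext [nan nan] [-0.09008159  0.06375653]
  base/nose extents in tool x [ 0.0127 -0.3272  0.2114] dir [ 0.8234 -0.0035  0.5675]
spray 0.64 [173.2, 175.1] 16852 c [0.442  0.3451 0.1277] a [0.128  0.8267 0.548 ] yaw 81.20098312330435 tilt 0.5799376041313336 rms 0.0009221895289135096 ext [nan nan] [-0.0941953   0.06817796]
  base/nose extents in tool x [ 0.0236 -0.1147  0.1035] dir [ 0.9997 -0.0102  0.0241]
```

View pics/w1.png

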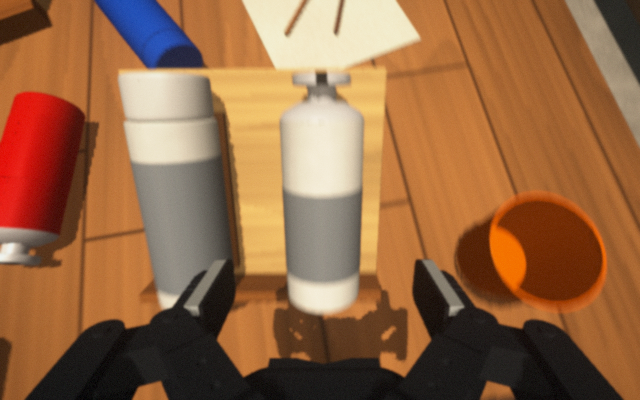

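The wrist view shows the gas can (collar at 320,78, body centred near 322,200) in line between the fingers. I'll go down and grip it.

apply_moves --moves '[{"jaw": 1,"offset": [-3,0.5,30],"rot": [0,0,0]},{"jaw": 1,"offset": [-3,0.5,30],"rot": [0,0,0]},{"jaw": 1,"offset": [-3,0.5,30],"rot": [0,0,0]},{"jaw": 1,"offset": [0,0,25],"rot": [0,0,0]},{"jaw": 1,"offset": [0,0,14],"rot": [0,0,0]}]'

```text
time_s: 4.38
eef_pos: [0.5551, 0.3089, 0.0888]
eef_rot: [-0.189, 0.732, 0.614, 0.226]
wrist_force: [-0.2, -0.3, 0.4]
opening: 1.0
grasp_force: 0.0
```

apply_moves --moves '[{"jaw": 0,"offset": [0,0,0],"rot": [0,0,0]},{"jaw": 0,"offset": [0,0,0],"rot": [0,0,0]},{"jaw": 0,"offset": [0,0,0],"rot": [0,0,0]},{"jaw": 0,"offset": [0,0,0],"rot": [0,0,0]},{"jaw": 0,"offset": [0,0,0],"rot": [0,0,0]}]'

```text
time_s: 5.0
eef_pos: [0.5542, 0.3087, 0.0899]
eef_rot: [-0.19, 0.732, 0.615, 0.226]
wrist_force: [-5.0, -1.1, -0.1]
opening: 0.754
grasp_force: 65.7
```

Run:
```python
from h import *
o=ctrl.get_obs(); p=np.array(o['eef_pos']); R0=quat(o['eef_rot'])
c=plan(p+R0.apply([0,0,-.06])+[0,0,.09],R0,5,0)
c=plan(np.array([.6089,-.1746,.23]),frame(np.radians(175.86),0),15,0,c)
```

```text
[{"jaw":0,"offset":[10.0,-0.0,-27.0],"rot":[0.0,0.0,0.0]},{"jaw":0,"offset":[10.5,-0.0,-26.5],"rot":[0.0,0.0,0.0]},{"jaw":0,"offset":[10.0,-0.0,-27.0],"rot":[0.0,0.0,0.0]},{"jaw":0,"offset":[10.0,-0.0,-27.0],"rot":[0.0,0.0,0.0]},{"jaw":0,"offset":[10.0,-0.0,-27.0],"rot":[0.0,0.0,0.0]}]
[{"jaw":0,"offset":[-24.0,9.0,-16.5],"rot":[1.9,-1.7,-6.2]},{"jaw":0,"offset":[-25.0,6.0,-15.5],"rot":[1.9,-1.7,-6.1]},{"jaw":0,"offset":[-26.0,3.0,-15.5],"rot":[1.9,-1.8,-6.2]},{"jaw":0,"offset":[-26.5,-1.0,-14.0],"rot":[1.9,-1.7,-6.2]},{"jaw":0,"offset":[-27.0,-4.0,-14.0],"rot":[1.9,-1.7,-6.2]}]
[{"jaw":0,"offset":[-26.5,-7.0,-12.5],"rot":[1.9,-1.7,-6.1]},{"jaw":0,"offset":[-26.0,-10.5,-11.5],"rot":[1.9,-1.8,-6.2]},{"jaw":0,"offset":[-24.5,-13.5,-10.0],"rot":[1.9,-1.7,-6.2]},{"jaw":0,"offset":[-24.0,-16.5,-9.0],"rot":[1.9,-1.7,-6.2]},{"jaw":0,"offset":[-22.0,-19.5,-8.0],"rot":[1.9,-1.7,-6.2]}]
[{"jaw":0,"offset":[-19.5,-22.0,-6.5],"rot":[1.9,-1.8,-6.1]},{"jaw":0,"offset":[-18.0,-24.0,-5.0],"rot":[1.9,-1.7,-6.2]},{"jaw":0,"offset":[-15.0,-25.5,-4.0],"rot":[1.9,-1.7,-6.2]},{"jaw":0,"offset":[-12.5,-28.0,-2.5],"rot":[1.9,-1.7,-6.2]},{"jaw":0,"offset":[-9.0,-28.5,-1.0],"rot":[2.0,-1.7,-6.1]}]
```

apply_moves --moves '[{"jaw": 0,"offset": [2,0,-15],"rot": [0,0,0]},{"jaw": 0,"offset": [12,0,-30],"rot": [0,0,0]},{"jaw": 0,"offset": [12,0,-30],"rot": [0,0,0]},{"jaw": 0,"offset": [12,0,-30],"rot": [0,0,0]},{"jaw": 0,"offset": [12.5,0,-29.5],"rot": [0,0,0]}]'

```text
time_s: 5.62
eef_pos: [0.5495, 0.2741, 0.2312]
eef_rot: [-0.188, 0.732, 0.614, 0.227]
wrist_force: [1.0, 0.2, -4.1]
opening: 0.753
grasp_force: 68.4
```

apply_moves --moves '[{"jaw": 0,"offset": [-24.0,9.0,-16.5],"rot": [1.9,-1.7,-6.2]},{"jaw": 0,"offset": [-25.0,6.0,-15.5],"rot": [1.9,-1.7,-6.1]},{"jaw": 0,"offset": [-26.0,3.0,-15.5],"rot": [1.9,-1.8,-6.2]},{"jaw": 0,"offset": [-26.5,-1.0,-14.0],"rot": [1.9,-1.7,-6.2]},{"jaw": 0,"offset": [-27.0,-4.0,-14.0],"rot": [1.9,-1.7,-6.2]}]'

```text
time_s: 6.25
eef_pos: [0.5693, 0.123, 0.2305]
eef_rot: [-0.134, 0.538, 0.816, 0.162]
wrist_force: [0.3, 0.2, -4.0]
opening: 0.75
grasp_force: 68.5
```

apply_moves --moves '[{"jaw": 0,"offset": [-26.5,-7.0,-12.5],"rot": [1.9,-1.7,-6.1]},{"jaw": 0,"offset": [-26.0,-10.5,-11.5],"rot": [1.9,-1.8,-6.2]},{"jaw": 0,"offset": [-24.5,-13.5,-10.0],"rot": [1.9,-1.7,-6.2]},{"jaw": 0,"offset": [-24.0,-16.5,-9.0],"rot": [1.9,-1.7,-6.2]},{"jaw": 0,"offset": [-22.0,-19.5,-8.0],"rot": [1.9,-1.7,-6.2]}]'

```text
time_s: 6.88
eef_pos: [0.5895, -0.0266, 0.2307]
eef_rot: [-0.069, 0.299, 0.948, 0.084]
wrist_force: [0.5, 0.9, -4.1]
opening: 0.755
grasp_force: 68.4
```

apply_moves --moves '[{"jaw": 0,"offset": [-19.5,-22.0,-6.5],"rot": [1.9,-1.8,-6.1]},{"jaw": 0,"offset": [-18.0,-24.0,-5.0],"rot": [1.9,-1.7,-6.2]},{"jaw": 0,"offset": [-15.0,-25.5,-4.0],"rot": [1.9,-1.7,-6.2]},{"jaw": 0,"offset": [-12.5,-28.0,-2.5],"rot": [1.9,-1.7,-6.2]},{"jaw": 0,"offset": [-9.0,-28.5,-1.0],"rot": [2.0,-1.7,-6.1]}]'

```text
time_s: 7.5
eef_pos: [0.6088, -0.1762, 0.2308]
eef_rot: [0.001, 0.036, 0.999, -0.001]
wrist_force: [-0.2, -0.2, -3.1]
opening: 0.753
grasp_force: 68.3
```

Run:
```python
from h import *
im,P,T,K=shot('wrist'); save(im,'w2.png'); np.savez('w2.npz',P=P,im=im); o=ctrl.get_obs()
Rt=quat(o['eef_rot']).as_matrix(); p=np.array(o['eef_pos']); 
S=np.array([.5766,-.0670,0]); y=np.radians(-4.14); RS=R.from_euler('z',y).as_matrix()
Q=(P-p)@Rt; 
m=(np.abs(Q[...,1])<.045)&(Q[...,2]<.02)&(Q[...,2]>-.065)&(Q[...,0]<.125)&(Q[...,0]>-.09)
q=P[m]; c,a,e=cyl(q[((q-p)@Rt)[:,0]<.07],Rt[:,0]); 
print('can c',((c-p)@Rt).round(4),'dir',(a@Rt).round(4),e,'n',m.sum(),'x range',np.percentile(Q[m][:,0],[0.2,99.8]),'dist to nose plane')
W=(P-S)@RS  # stove frame
print('tcp in stove',((p-S)@RS).round(4))
pl=(np.abs(W[...,2]-.08)<.005)
# plate wall edge (stove y=-30): per x-bin min y ; front edge
for x0 in np.arange(-.13,.1,.03):
    k=pl&(np.abs(W[...,0]-x0)<.01)&(W[...,1]>-.06)
    if k.sum()>20: print('x',round(x0,3),'edge y',np.percentile(W[k][:,1],1).round(4),'z',np.median(W[k][:,2]).round(4),k.sum())
for y0 in [-.02,0,.02,.05]:
    k=pl&(np.abs(W[...,1]-y0)<.01)
    if k.sum()>20: print('y',y0,'front x',np.percentile(W[k][:,0],1).round(4))
k=(np.abs(W[...,2]-.045)<.006)&(W[...,1]<-.15)&(np.abs(W[...,0])<.14)
print('sill',k.sum(), np.percentile(W[k][:,1],[2,50,98]) if k.sum() else '')
```

```text
can c [ 0.0296  0.0035 -0.0226] dir [0.9997 0.013  0.0201] 0.005671678825219014 n 59187 x range [-0.02298189  0.10549465] dist to nose plane
tcp in stove [ 0.0403 -0.1099  0.2309]
x -0.1 edge y -0.0323 z 0.0798 6111
x -0.07 edge y -0.0323 z 0.0822 5427
x -0.04 edge y -0.0305 z 0.0825 4814
x -0.01 edge y -0.0228 z 0.0826 3179
x 0.02 edge y -0.0224 z 0.0826 3208
x 0.05 edge y -0.0214 z 0.0825 3402
x 0.08 edge y -0.0213 z 0.0817 3426
y -0.02 front x -0.1153
y 0 front x -0.1149
y 0.02 front x -0.115
y 0.05 front x -0.115
sill 4302 [-0.23128663 -0.22626214 -0.17215699]
```

View pics/w2.png

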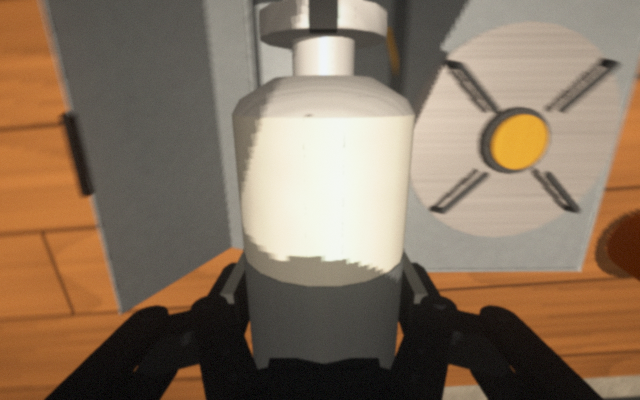

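Run:
```python
from h import *
d=np.load('w2.npz'); P=d['P']; o=ctrl.get_obs()
Rt=quat(o['eef_rot']).as_matrix(); p=np.array(o['eef_pos']); 
S=np.array([.5766,-.0670,0]); RS=R.from_euler('z',np.radians(-4.14)).as_matrix()
Q=(P-p)@Rt
m=(np.abs(Q[...,1])<.029)&(Q[...,2]<.0)&(Q[...,2]>-.065)&(Q[...,0]<.067)&(Q[...,0]>-.005)
c,a,e=cyl(P[m],Rt[:,0]); print('can c',((c-p)@Rt).round(4),'dir',(a@Rt).round(4),e,m.sum())
# profile along x of top line
k=(np.abs(Q[...,1]-.001)<.006)
for x0 in np.arange(.06,.112,.004):
    s=k&(np.abs(Q[...,0]-x0)<.002)&(Q[...,2]<.1)
    if s.sum(): print(round(x0,3),np.median(Q[s][:,2]).round(4),s.sum())
W=(P-S)@RS; pl=(np.abs(W[...,2]-.081)<.006)
for x0 in [0,.03,.06,.09,.11]:
    s=pl&(np.abs(W[...,0]-x0)<.01); print('right edge at x',x0,np.percentile(W[s][:,1],99.5).round(4))
for y0 in [.02,.06,.1,.14]:
    s=pl&(np.abs(W[...,1]-y0)<.01); print('back edge at y',y0,np.percentile(W[s][:,0],99.5).round(4))
```

```text
can c [ 0.0343  0.0037 -0.0223] dir [0.9999 0.0095 0.011 ] 0.0012459019416307636 31125
0.06 -0.0549 574
0.064 -0.0549 585
0.068 -0.0549 613
0.072 -0.0549 646
0.076 -0.0538 644
0.08 -0.0506 630
0.084 -0.0438 512
0.088 -0.0329 408
0.092 -0.0327 480
0.096 -0.033 588
0.1 -0.0439 925
0.104 -0.0443 556
right edge at x 0 0.1702
right edge at x 0.03 0.17
right edge at x 0.06 0.1701
right edge at x 0.09 0.1699
right edge at x 0.11 0.17
back edge at y 0.02 0.1367
back edge at y 0.06 0.1366
back edge at y 0.1 0.1368
back edge at y 0.14 0.1366
```

Run:
```python
from h import *
o=ctrl.get_obs(); print(o['eef_pos'],o['eef_rot'],o['time_s'],o['dq'].round(3))
S=np.array([.5766,-.0670,0]); RS=R.from_euler('z',np.radians(-4.14)).as_matrix()
for n in ['side','top']:
    P=np.load(n+'0.npz')['P']; W=(P-S)@RS; pl=(np.abs(W[...,2]-.081)<.005)&(W[...,1]>-.04)
    print(n,np.median(W[pl&(np.abs(W[...,0])<.13)&(np.abs(W[...,1]-.07)<.09)][:,2]))
    for x0 in [-.08,0,.08]:
        s=pl&(np.abs(W[...,0]-x0)<.02); print('y edges',np.percentile(W[s][:,1],[.5,99.5]).round(4))
    for y0 in [.02,.07,.12]:
        s=pl&(np.abs(W[...,1]-y0)<.02); print('x edges',np.percentile(W[s][:,0],[.5,99.5]).round(4))
im,P,T,K=shot('side'); save(im,'s1.png'); np.savez('s1.npz',P=P,im=im)
for t in ['can']:
    for r in ctrl.outline_of('side',t)[:3]: print(r['score'],r['position'],np.nanmedian(P[r['region']],0))
```

```text
[ 0.60885382 -0.17953121  0.23087848] [ 0.0021306   0.03500843  0.99937919 -0.00333361] 7.55 [ 0.016 -0.002  0.001  0.039  0.054  0.19 ]
side 0.08188076525975119
y edges [-0.0306  0.4642]
y edges [-0.0326  0.4594]
y edges [-0.03    0.3353]
x edges [-0.5014  1.4365]
x edges [-0.6642  1.4305]
x edges [-0.6208  1.4287]
top 0.08158557533823041
y edges [-0.0289  0.3972]
y edges [-0.0286  0.3864]
y edges [-0.0282  0.1735]
x edges [-0.1356  0.138 ]
x edges [-0.1354  0.1385]
x edges [-0.59    0.1391]
0.92 [324.8, 129.1] [ 0.57663615 -0.15346898  0.26620517]
0.55 [367.4, 312.7] [0.23479521 0.43890046 0.05896037]
0.55 [303.7, 356.0] [0.35531216 0.62623561 0.05835959]
```

apply_moves --moves '[{"jaw": 0,"offset": [0,0,35],"rot": [0,0,0]},{"jaw": 0,"offset": [0,0,40],"rot": [0,0,0]},{"jaw": 0,"offset": [0,0,40],"rot": [0,0,0]},{"jaw": 0,"offset": [0,0,35],"rot": [0,0,0]},{"jaw": 0,"offset": [0,0,10],"rot": [0,0,0]}]'

```text
time_s: 8.28
eef_pos: [0.6073, -0.173, 0.0671]
eef_rot: [-0.002, 0.038, 0.999, 0.001]
wrist_force: [-0.6, -0.1, -3.2]
opening: 0.753
grasp_force: 68.4
```

apply_moves --moves '[{"jaw": 0,"offset": [0,0,4],"rot": [0,0,0]},{"jaw": 0,"offset": [0,0,0],"rot": [0,0,0]},{"jaw": 0,"offset": [0,0,0],"rot": [0,0,0]},{"jaw": 0,"offset": [0,0,0],"rot": [0,0,0]},{"jaw": 0,"offset": [0,0,0],"rot": [0,0,0]}]'

```text
time_s: 8.9
eef_pos: [0.6094, -0.1744, 0.0658]
eef_rot: [0.001, 0.037, 0.999, -0.0]
wrist_force: [0.6, -0.3, -4.2]
opening: 0.755
grasp_force: 68.4
```

```bash
cat >> h.py <<'E'
RS=R.from_euler('z',np.radians(-4.14)).as_matrix()
S=np.array([.5766,-.0670,0])+RS@[-.0005,-.001,0]
E
python3 - <<'E'
from h import *
o=ctrl.get_obs(); p=np.array(o['eef_pos']); Rt=quat(o['eef_rot']).as_matrix()
print(p,((p-S)@RS).round(4),np.degrees(quat(o['eef_rot']).inv()*R.from_matrix(frame(np.radians(175.86),0))).as_rotvec() if 0 else np.degrees((quat(o['eef_rot']).inv()*R.from_matrix(frame(np.radians(175.86),0))).as_rotvec()).round(2))
im,P,T,K=shot('wrist'); Q=(P-p)@Rt; np.savez('w3.npz',P=P,im=im,Q=Q); save(im,'w3.png')
m=(np.abs(Q[...,1])<.029)&(Q[...,2]<.0)&(Q[...,2]>-.065)&(Q[...,0]<.067)&(Q[...,0]>-.005)
c,a,e=cyl(P[m],Rt[:,0]); print('can c',((c-p)@Rt).round(4),'dir',(a@Rt).round(4),e,m.sum(),o['wrist_force'])
W=(P-S)@RS; pl=(np.abs(W[...,2]-.081)<.006)
for x0 in [-.1,-.07,-.04,0]:
    s=pl&(np.abs(W[...,0]-x0)<.01)&(W[...,1]<.05)&(W[...,1]>-.06); print('wall at x',x0,np.percentile(W[s][:,1],[.5,2]).round(4) if s.any() else '')
E
```

```text
[ 0.60937644 -0.17444566  0.06583272] [ 0.0409 -0.1038  0.0658] [-0.05  0.09 -0.11]
can c [ 0.0348  0.0005 -0.0223] dir [ 0.9999 -0.0016  0.0113] 0.0006343180356448956 31415 [ 0.6222239  -0.34145472 -4.16854865]
wall at x -0.1 
wall at x -0.07 [-0.0325 -0.0321]
wall at x -0.04 [-0.0324 -0.0321]
wall at x 0 [-0.0323 -0.0319]
```

apply_moves --moves '[{"jaw": 0,"offset": [0,-1.5,10],"rot": [0,0,0]},{"jaw": 0,"offset": [0,-1.5,12],"rot": [0,0,0]},{"jaw": 0,"offset": [0,0,10],"rot": [0,0,0]},{"jaw": 0,"offset": [0,0,4],"rot": [0,0,0]},{"jaw": 0,"offset": [0,0,1],"rot": [0,0,0]}]'

```text
time_s: 9.57
eef_pos: [0.6087, -0.1772, 0.0277]
eef_rot: [-0.0, 0.037, 0.999, -0.0]
wrist_force: [-0.3, 1.3, -2.6]
opening: 0.756
grasp_force: 68.4
```

apply_moves --moves '[{"jaw": 0,"offset": [0,0,1],"rot": [0,0,0]},{"jaw": 0,"offset": [0,0,1],"rot": [0,0,0]},{"jaw": 0,"offset": [0,0,0],"rot": [0,0,0]},{"jaw": 0,"offset": [0,0,0],"rot": [0,0,0]},{"jaw": 0,"offset": [0,0,0],"rot": [0,0,0]}]'

```text
time_s: 10.2
eef_pos: [0.609, -0.1774, 0.0265]
eef_rot: [0.0, 0.037, 0.999, -0.0]
wrist_force: [0.9, -0.7, -3.4]
opening: 0.753
grasp_force: 68.4
```

apply_moves --moves '[{"jaw": 0,"offset": [0,0,1],"rot": [0,0,0]},{"jaw": 0,"offset": [0,0,1],"rot": [0,0,0]},{"jaw": 0,"offset": [0,0,1],"rot": [0,0,0]},{"jaw": 0,"offset": [0,0,0],"rot": [0,0,0]},{"jaw": 0,"offset": [0,0,0],"rot": [0,0,0]}]'

```text
time_s: 10.82
eef_pos: [0.6091, -0.1777, 0.0237]
eef_rot: [0.001, 0.037, 0.999, -0.001]
wrist_force: [-1.3, -1.3, 0.7]
opening: 0.751
grasp_force: 68.9
```

apply_moves --moves '[{"jaw": 1,"offset": [0,0,0],"rot": [0,0,0]},{"jaw": 1,"offset": [0,0,0],"rot": [0,0,0]},{"jaw": 1,"offset": [0,0,0],"rot": [0,0,0]},{"jaw": 1,"offset": [0,0,0],"rot": [0,0,0]},{"jaw": 1,"offset": [0,0,0],"rot": [0,0,0]}]'

```text
time_s: 11.45
eef_pos: [0.609, -0.1773, 0.0233]
eef_rot: [0.0, 0.037, 0.999, -0.0]
wrist_force: [-0.2, 0.2, -0.6]
opening: 1.003
grasp_force: 0.0
```

Run:
```python
from h import *
o=ctrl.get_obs(); p=np.array(o['eef_pos']); Rt=quat(o['eef_rot']).as_matrix()
im,P,T,K=shot('wrist'); Q=(P-p)@Rt; np.savez('w4.npz',P=P,im=im,Q=Q); save(im,'w4.png')
m=(np.abs(Q[...,1])<.029)&(Q[...,2]<.0)&(Q[...,2]>-.065)&(Q[...,0]<.067)&(Q[...,0]>-.005)
c,a,e=cyl(P[m],Rt[:,0]); print('can c',((c-p)@Rt).round(4),'dir',(a@Rt).round(4),e,m.sum(),o['wrist_force'])
print('tcp stove',((p-S)@RS).round(4),'can stove',((c-S)@RS).round(4),(a@RS).round(4))
W=(P-S)@RS; pl=(np.abs(W[...,2]-.081)<.006)
for x0 in [-.1,-.07,-.04,0]:
    s=pl&(np.abs(W[...,0]-x0)<.01)&(W[...,1]<.05)&(W[...,1]>-.06); print('wall at x',x0,np.percentile(W[s][:,1],[.5,2]).round(4) if s.any() else '')
```

```text
can c [ 0.0348 -0.0003 -0.0224] dir [ 0.9999 -0.0017  0.011 ] 0.0004968852488252788 31432 [-0.18258367  0.15798755 -0.58900305]
tcp stove [ 0.0407 -0.1067  0.0233] can stove [ 0.0059 -0.1069  0.0457] [-9.999e-01  2.000e-04 -1.180e-02]
wall at x -0.1 
wall at x -0.07 [-0.0332 -0.033 ]
wall at x -0.04 [-0.0331 -0.0327]
wall at x 0 [-0.0328 -0.0325]
```

View pics/w4.png

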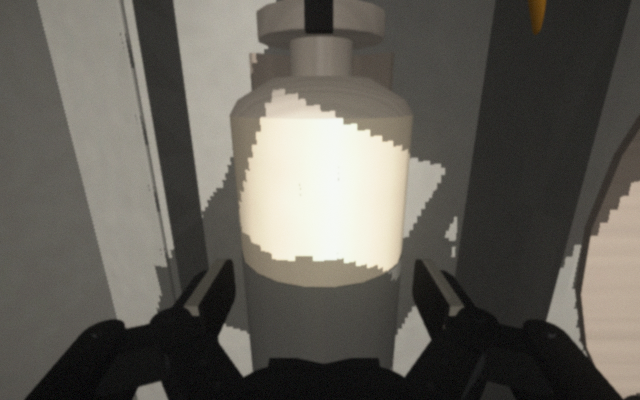

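The can rests centred in the cradle with the notch on top (collar at 320,20, notch at col 319). I'll regrip it and push home.

apply_moves --moves '[{"jaw": 0,"offset": [0,0,0],"rot": [0,0,0]},{"jaw": 0,"offset": [0,0,0],"rot": [0,0,0]},{"jaw": 0,"offset": [0,0,0],"rot": [0,0,0]},{"jaw": 0,"offset": [0,0,0],"rot": [0,0,0]},{"jaw": 0,"offset": [0,0,0],"rot": [0,0,0]}]'

```text
time_s: 12.12
eef_pos: [0.6092, -0.1781, 0.024]
eef_rot: [0.001, 0.037, 0.999, -0.001]
wrist_force: [-3.1, -3.1, 5.1]
opening: 0.756
grasp_force: 67.4
```

apply_moves --moves '[{"jaw": 0,"offset": [4,0,0],"rot": [0,0,0]},{"jaw": 0,"offset": [5,0,0],"rot": [0,0,0]},{"jaw": 0,"offset": [5,0,0],"rot": [0,0,0]},{"jaw": 0,"offset": [4,0,0],"rot": [0,0,0]},{"jaw": 0,"offset": [3,0,0],"rot": [0,0,0]}]'

```text
time_s: 12.75
eef_pos: [0.5891, -0.1766, 0.024]
eef_rot: [0.002, 0.037, 0.999, -0.001]
wrist_force: [4.1, -3.5, 2.0]
opening: 0.755
grasp_force: 67.0
```

apply_moves --moves '[{"jaw": 0,"offset": [1,0,0],"rot": [0,0,0]},{"jaw": 0,"offset": [1,0,0],"rot": [0,0,0]},{"jaw": 0,"offset": [1,0,0],"rot": [0,0,0]},{"jaw": 0,"offset": [1,0,0],"rot": [0,0,0]},{"jaw": 0,"offset": [1,0,0],"rot": [0,0,0]}]'

```text
time_s: 13.38
eef_pos: [0.5843, -0.1763, 0.024]
eef_rot: [0.002, 0.037, 0.999, -0.001]
wrist_force: [3.9, -3.3, 1.7]
opening: 0.755
grasp_force: 67.2
```

apply_moves --moves '[{"jaw": 0,"offset": [1,0,0],"rot": [0,0,0]},{"jaw": 0,"offset": [1,0,0],"rot": [0,0,0]},{"jaw": 0,"offset": [1,0,0],"rot": [0,0,0]},{"jaw": 0,"offset": [0.5,0,0],"rot": [0,0,0]},{"jaw": 0,"offset": [0.5,0,0],"rot": [0,0,0]}]'

```text
time_s: 14.0
eef_pos: [0.5805, -0.176, 0.024]
eef_rot: [0.002, 0.037, 0.999, -0.001]
wrist_force: [5.4, -3.8, 0.2]
opening: 0.752
grasp_force: 67.2
```

apply_moves --moves '[{"jaw": 0,"offset": [1,0,0],"rot": [0,0,0]},{"jaw": 0,"offset": [0.5,0,0],"rot": [0,0,0]},{"jaw": 0,"offset": [0.5,0,0],"rot": [0,0,0]},{"jaw": 0,"offset": [0.5,0,0],"rot": [0,0,0]},{"jaw": 0,"offset": [0.5,0,0],"rot": [0,0,0]}]'

```text
time_s: 14.62
eef_pos: [0.578, -0.1758, 0.0241]
eef_rot: [0.003, 0.037, 0.999, -0.001]
wrist_force: [5.4, -3.4, -0.0]
opening: 0.755
grasp_force: 67.1
```

apply_moves --moves '[{"jaw": 0,"offset": [0.5,0,0],"rot": [0,0,0]},{"jaw": 0,"offset": [0.5,0,0],"rot": [0,0,0]},{"jaw": 0,"offset": [0.5,0,0],"rot": [0,0,0]},{"jaw": 0,"offset": [0.5,0,0],"rot": [0,0,0]},{"jaw": 0,"offset": [0.5,0,0],"rot": [0,0,0]}]'

```text
time_s: 15.25
eef_pos: [0.5755, -0.1756, 0.0241]
eef_rot: [0.003, 0.037, 0.999, -0.001]
wrist_force: [6.8, -2.6, -0.3]
opening: 0.756
grasp_force: 67.1
```

Run:
```python
from h import *
o=ctrl.get_obs(); p=np.array(o['eef_pos']); Rt=quat(o['eef_rot']).as_matrix()
print(((p-S)@RS).round(4),o['wrist_force'])
im,P,T,K=shot('wrist'); Q=(P-p)@Rt; W=(P-S)@RS
k=(np.abs(Q[...,1])<.006)
for x0 in np.arange(.066,.116,.003):
    s=k&(np.abs(Q[...,0]-x0)<.0015)&(Q[...,2]<.1)
    if s.sum(): print(round(x0,3),np.median(Q[s][:,2]).round(4),np.median(W[s][:,0]).round(4),s.sum())
save(im,'w5.png')
im,P,T,K=shot('top'); save(cv2.resize(im[150:240,360:480],None,fx=6,fy=6,interpolation=cv2.INTER_CUBIC),'t5.png')
```

```text
[ 0.0072 -0.1074  0.0241] [ 6.7873633  -2.57798969 -0.28453404]
0.066 -0.0546 -0.0591 455
0.069 -0.0546 -0.0621 454
0.072 -0.0547 -0.0652 497
0.075 -0.0539 -0.0681 486
0.078 -0.0521 -0.071 492
0.081 -0.0481 -0.0739 434
0.084 -0.0429 -0.0769 395
0.087 -0.0327 -0.0802 289
0.09 -0.0516 -0.0837 873
0.093 -0.0601 -0.0858 836
0.096 -0.0585 -0.0893 480
0.099 -0.0583 -0.0922 607
0.102 -0.0563 -0.094 250
```

apply_moves --moves '[{"jaw": 0,"offset": [0.5,0,0],"rot": [0,0,0]},{"jaw": 0,"offset": [0.5,0,0],"rot": [0,0,0]},{"jaw": 0,"offset": [0.5,0,0],"rot": [0,0,0]},{"jaw": 0,"offset": [0,0,0],"rot": [0,0,0]},{"jaw": 0,"offset": [0,0,0],"rot": [0,0,0]}]'

```text
time_s: 15.98
eef_pos: [0.5745, -0.1755, 0.0241]
eef_rot: [0.003, 0.037, 0.999, -0.001]
wrist_force: [8.8, -3.7, -1.8]
opening: 0.75
grasp_force: 66.9
```

apply_moves --moves '[{"jaw": 0,"offset": [0.5,0,0],"rot": [0,0,0]},{"jaw": 0,"offset": [0.5,0,0],"rot": [0,0,0]},{"jaw": 0,"offset": [0.5,0,0],"rot": [0,0,0]},{"jaw": 0,"offset": [0.5,0,0],"rot": [0,0,0]},{"jaw": 0,"offset": [0,0,0],"rot": [0,0,0]}]'

```text
time_s: 16.6
eef_pos: [0.5745, -0.1756, 0.0247]
eef_rot: [0.005, 0.037, 0.999, -0.002]
wrist_force: [14.9, -2.7, -5.1]
opening: 0.754
grasp_force: 67.0
```

apply_moves --moves '[{"jaw": 0,"offset": [0.5,0,0],"rot": [0,0,0]},{"jaw": 0,"offset": [0.5,0,0],"rot": [0,0,0]},{"jaw": 0,"offset": [0,0,0],"rot": [0,0,0]},{"jaw": 0,"offset": [0,0,0],"rot": [0,0,0]},{"jaw": 0,"offset": [0,0,0],"rot": [0,0,0]}]'

```text
time_s: 17.23
eef_pos: [0.5745, -0.1756, 0.0251]
eef_rot: [0.007, 0.037, 0.999, -0.002]
wrist_force: [18.1, -3.3, -5.3]
opening: 0.749
grasp_force: 67.2
```

apply_moves --moves '[{"jaw": 1,"offset": [0,0,0],"rot": [0,0,0]},{"jaw": 1,"offset": [0,0,0],"rot": [0,0,0]},{"jaw": 1,"offset": [0,0,0],"rot": [0,0,0]},{"jaw": 1,"offset": [0,0,0],"rot": [0,0,0]},{"jaw": 1,"offset": [0,0,0],"rot": [0,0,0]}]'

```text
time_s: 17.85
eef_pos: [0.5688, -0.1743, 0.0232]
eef_rot: [0.0, 0.037, 0.999, -0.0]
wrist_force: [0.4, -0.3, -0.4]
opening: 1.003
grasp_force: 0.0
```

Run:
```python
from h import *
o=ctrl.get_obs(); p=np.array(o['eef_pos']); Rt=quat(o['eef_rot']).as_matrix()
print(((p-S)@RS).round(4),o['wrist_force'])
im,P,T,K=shot('wrist'); Q=(P-p)@Rt; W=(P-S)@RS
m=(np.abs(Q[...,1])<.029)&(Q[...,2]<.0)&(Q[...,2]>-.065)&(Q[...,0]<.067)&(Q[...,0]>-.005)
c,a,e=cyl(P[m],Rt[:,0]); print('can c',((c-S)@RS).round(4),'dir',(a@RS).round(4),e)
k=(np.abs(Q[...,1])<.006)
for x0 in np.arange(-.064,-.1,-.002):
    s=k&(np.abs(W[...,0]-x0)<.001)&(Q[...,2]<.1)
    if s.sum(): print(round(x0,3),np.median(W[s][:,2]).round(4),s.sum())
```

```text
[ 0.0005 -0.1066  0.0232] [ 0.35603425 -0.33958392 -0.37844433]
can c [-0.0343 -0.1069  0.0456] dir [-1.     -0.     -0.0096] 0.0005014631705298141
-0.064 0.0783 300
-0.066 0.0782 310
-0.068 0.0774 325
-0.07 0.0763 326
-0.072 0.0747 337
-0.074 0.0713 297
-0.076 0.0681 280
-0.078 0.0646 263
-0.08 0.0562 211
-0.082 0.0562 250
-0.084 0.0805 585
-0.086 0.0839 426
-0.088 0.0829 328
-0.09 0.082 363
-0.092 0.0817 386
-0.094 0.0814 471
-0.096 0.0817 469
-0.098 0.0816 465
```

The can is home: the push stalled with no further travel at 15–18 N, and the shoulder and neck sit where they should. Next I'll lift clear, shut the fingers and go above the lever.

```bash
sed -i 's/^S=np.array.*/S=np.array([.5766,-.0670,0])+RS@[-.001,-.0029,0]/' h.py
python3 - <<'E'
from h import *
o=ctrl.get_obs(); p=np.array(o['eef_pos']); R0=quat(o['eef_rot'])
F=R.from_matrix(frame(np.radians(175.86),0))
c=(p+[0,0,.15],R0)
plan(S+RS@[-.157,-.105-.048,.15],F,5,0,c)
for n in ['lever','lever_tip']: pass
E
```

```text
[{"jaw":0,"offset":[31.5,-9.5,4.5],"rot":[0.0,0.0,0.0]},{"jaw":0,"offset":[31.5,-10.0,5.0],"rot":[0.0,0.0,0.0]},{"jaw":0,"offset":[32.0,-9.5,4.5],"rot":[0.0,0.0,-0.1]},{"jaw":0,"offset":[31.5,-10.0,4.5],"rot":[0.0,0.0,0.0]},{"jaw":0,"offset":[31.5,-9.5,4.5],"rot":[0.0,0.0,0.0]}]
```

apply_moves --moves '[{"jaw": 1,"offset": [0,0,-20],"rot": [0,0,0]},{"jaw": 1,"offset": [0,0,-30],"rot": [0,0,0]},{"jaw": 1,"offset": [0,0,-35],"rot": [0,0,0]},{"jaw": 1,"offset": [0,0,-35],"rot": [0,0,0]},{"jaw": 1,"offset": [0,0,-30],"rot": [0,0,0]}]'

```text
time_s: 18.52
eef_pos: [0.5694, -0.1745, 0.1766]
eef_rot: [0.002, 0.037, 0.999, -0.001]
wrist_force: [0.5, -1.3, 0.3]
opening: 1.0
grasp_force: 0.0
```

apply_moves --moves '[{"jaw": 0,"offset": [31.5,-9.5,4.5],"rot": [0,0,0]},{"jaw": 0,"offset": [31.5,-10,4.5],"rot": [0,0,0]},{"jaw": 0,"offset": [32,-9.5,5],"rot": [0,0,0]},{"jaw": 0,"offset": [31.5,-10,4.5],"rot": [0,0,0]},{"jaw": 0,"offset": [31.5,-9.5,4.5],"rot": [0,0,0]}]'

```text
time_s: 19.15
eef_pos: [0.4071, -0.2114, 0.1515]
eef_rot: [0.001, 0.037, 0.999, -0.001]
wrist_force: [-1.0, -0.0, -0.5]
opening: -0.0
grasp_force: 0.0
```

apply_moves --moves '[{"jaw": 0,"offset": [0,0,0],"rot": [0,0,0]},{"jaw": 0,"offset": [0,0,0],"rot": [0,0,0]},{"jaw": 0,"offset": [0,0,0],"rot": [0,0,0]},{"jaw": 0,"offset": [0,0,0],"rot": [0,0,0]},{"jaw": 0,"offset": [0,0,0],"rot": [0,0,0]}]'

```text
time_s: 19.77
eef_pos: [0.4081, -0.2108, 0.1501]
eef_rot: [0.0, 0.037, 0.999, -0.0]
wrist_force: [0.1, 0.7, 0.3]
opening: -0.002
grasp_force: 0.0
```

Run:
```python
from h import *
o=ctrl.get_obs(); p=np.array(o['eef_pos']); print(((p-S)@RS).round(4),o['opening'])
im,P,T,K=shot('side'); W=(P-S)@RS
save(cv2.resize(im[110:220,300:420],None,fx=5,fy=5,interpolation=cv2.INTER_CUBIC),'s6.png')
for r in ctrl.outline_of('side','lever')[:2]:
    q=W[r['region']]; print(r['score'],r['position'],np.nanpercentile(q,[5,50,95],axis=0).round(3))
q=np.load('top0.npz')['P']; q=(q-S)@RS
k=(q[...,0]<-.142)&(q[...,0]>-.19)&(q[...,1]<-.09)&(q[...,1]>-.19)&(q[...,2]>.06)
print('lever top0',np.percentile(q[k],[2,50,98],axis=0).round(3))
```

```text
[-0.1567 -0.1527  0.1501] -0.0024400276647654627
0.62 [365.8, 167.2] [[-0.176 -0.158  0.071]
 [-0.162 -0.121  0.097]
 [-0.144 -0.093  0.122]]
lever top0 [[-0.173 -0.153  0.081]
 [-0.158 -0.122  0.103]
 [-0.143 -0.091  0.127]]
```

View pics/s6.png

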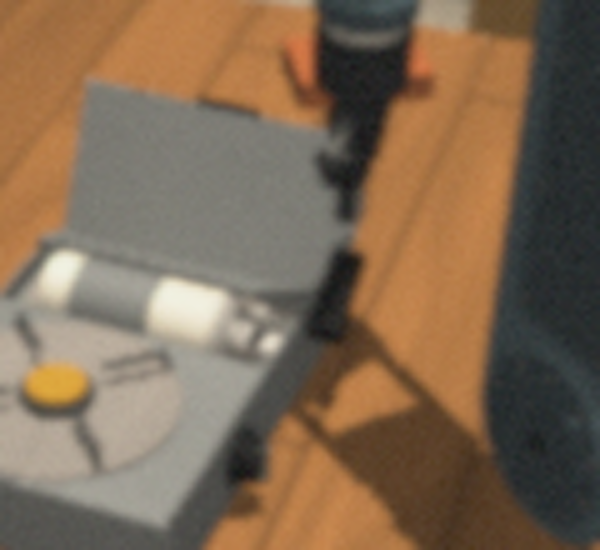

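The side view shows the can seated in the bay (valve at 255,325 in the crop) and the shut fingers above the black lever handle (340,290). I'll press the lever down now.

apply_moves --moves '[{"jaw": 0,"offset": [0,0,20],"rot": [0,0,0]},{"jaw": 0,"offset": [0,0,12],"rot": [0,0,0]},{"jaw": 0,"offset": [0,0,10],"rot": [0,0,0]},{"jaw": 0,"offset": [0,0,10],"rot": [0,0,0]},{"jaw": 0,"offset": [0,0,8],"rot": [0,0,0]}]'

```text
time_s: 20.5
eef_pos: [0.4085, -0.2252, 0.0954]
eef_rot: [0.002, 0.036, 0.999, -0.014]
wrist_force: [-25.3, -46.3, 16.3]
opening: -0.0
grasp_force: 27.8
```

apply_moves --moves '[{"jaw": 0,"offset": [0,0,8],"rot": [0,0,0]},{"jaw": 0,"offset": [0,0,7],"rot": [0,0,0]},{"jaw": 0,"offset": [0,0,5],"rot": [0,0,0]},{"jaw": 0,"offset": [0,0,4],"rot": [0,0,0]},{"jaw": 0,"offset": [0,0,2],"rot": [0,0,0]}]'

```text
time_s: 21.12
eef_pos: [0.4075, -0.21, 0.0636]
eef_rot: [-0.0, 0.037, 0.999, 0.0]
wrist_force: [0.8, -0.1, 2.3]
opening: -0.002
grasp_force: 0.7
```

Run:
```python
from h import *
o=ctrl.get_obs(); p=np.array(o['eef_pos']); print(((p-S)@RS).round(4),o['wrist_force'])
im,P,T,K=shot('side'); W=(P-S)@RS
save(cv2.resize(im[110:220,300:420],None,fx=5,fy=5,interpolation=cv2.INTER_CUBIC),'s7.png')
for r in ctrl.outline_of('side','lever')[:2]:
    q=W[r['region']]; print(r['score'],r['position'],np.nanpercentile(q,[5,50,95],axis=0).round(3))
```

```text
[-0.1574 -0.152   0.0636] [ 0.80114318 -0.05335574  2.339498  ]
0.43 [365.1, 174.8] [[-0.177 -0.131  0.064]
 [-0.167 -0.098  0.084]
 [-0.153 -0.089  0.092]]
```

View pics/s7.png

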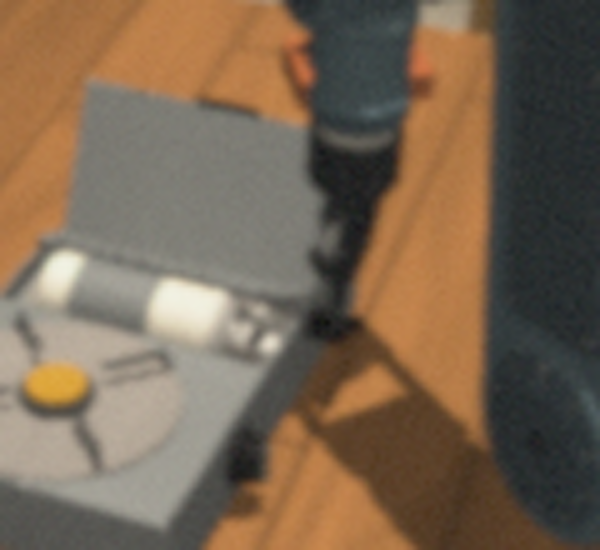

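The handle (crop 335,325) now lies low under the fingers. I'll press on to its stop.

apply_moves --moves '[{"jaw": 0,"offset": [0,0,1.5],"rot": [0,0,0]},{"jaw": 0,"offset": [0,0,1.5],"rot": [0,0,0]},{"jaw": 0,"offset": [0,0,1],"rot": [0,0,0]},{"jaw": 0,"offset": [0,0,0],"rot": [0,0,0]},{"jaw": 0,"offset": [0,0,0],"rot": [0,0,0]}]'

```text
time_s: 21.85
eef_pos: [0.4078, -0.211, 0.0602]
eef_rot: [0.0, 0.037, 0.999, -0.0]
wrist_force: [-0.1, -0.6, 0.7]
opening: -0.002
grasp_force: 0.2
```

apply_moves --moves '[{"jaw": 0,"offset": [0,0,2],"rot": [0,0,0]},{"jaw": 0,"offset": [0,0,1.5],"rot": [0,0,0]},{"jaw": 0,"offset": [0,0,1.5],"rot": [0,0,0]},{"jaw": 0,"offset": [0,0,0],"rot": [0,0,0]},{"jaw": 0,"offset": [0,0,0],"rot": [0,0,0]}]'

```text
time_s: 22.48
eef_pos: [0.4078, -0.211, 0.0551]
eef_rot: [0.0, 0.037, 0.999, -0.0]
wrist_force: [0.1, -0.1, -0.1]
opening: -0.001
grasp_force: 0.1
```

apply_moves --moves '[{"jaw": 0,"offset": [0,0,2],"rot": [0,0,0]},{"jaw": 0,"offset": [0,0,2],"rot": [0,0,0]},{"jaw": 0,"offset": [0,0,1],"rot": [0,0,0]},{"jaw": 0,"offset": [0,0,0],"rot": [0,0,0]},{"jaw": 0,"offset": [0,0,0],"rot": [0,0,0]}]'

```text
time_s: 23.1
eef_pos: [0.4083, -0.2118, 0.0509]
eef_rot: [0.001, 0.037, 0.999, -0.001]
wrist_force: [-1.3, -0.8, 6.6]
opening: -0.001
grasp_force: 2.9
```

apply_moves --moves '[{"jaw": 0,"offset": [0,0,1],"rot": [0,0,0]},{"jaw": 0,"offset": [0,0,0.5],"rot": [0,0,0]},{"jaw": 0,"offset": [0,0,0.5],"rot": [0,0,0]},{"jaw": 0,"offset": [0,0,0],"rot": [0,0,0]},{"jaw": 0,"offset": [0,0,0],"rot": [0,0,0]}]'

```text
time_s: 23.72
eef_pos: [0.409, -0.2127, 0.0498]
eef_rot: [0.002, 0.037, 0.999, -0.002]
wrist_force: [-2.6, -2.2, 12.4]
opening: -0.001
grasp_force: 5.4
```

apply_moves --moves '[{"jaw": 0,"offset": [0,0,-20],"rot": [0,0,0]},{"jaw": 0,"offset": [0,0,-35],"rot": [0,0,0]},{"jaw": 0,"offset": [0,0,-40],"rot": [0,0,0]},{"jaw": 0,"offset": [0,0,-40],"rot": [0,0,0]},{"jaw": 0,"offset": [0,0,-35],"rot": [0,0,0]}]'

```text
time_s: 24.35
eef_pos: [0.4076, -0.2108, 0.2194]
eef_rot: [0.0, 0.037, 0.999, -0.0]
wrist_force: [-0.3, 0.0, -0.6]
opening: -0.001
grasp_force: 0.0
```

Run:
```python
from h import *
o=ctrl.get_obs(); p=np.array(o['eef_pos']); print(((p-S)@RS).round(4),o['wrist_force'])
im,P,T,K=shot('side'); W=(P-S)@RS
save(cv2.resize(im[110:220,300:420],None,fx=5,fy=5,interpolation=cv2.INTER_CUBIC),'s8.png')
for r in ctrl.outline_of('side','lever')[:2]:
    q=W[r['region']]; q=q[~np.isnan(q[:,0])]; print(r['score'],r['position'],np.nanpercentile(q,[5,50,95],axis=0).round(3))
k=(W[...,0]<-.145)&(W[...,0]>-.18)&(W[...,1]<-.06)&(W[...,1]>-.18)&(W[...,2]>.015)&(W[...,2]<.13)
q=W[k]; 
for y0 in np.arange(-.16,-.08,.01):
    s=np.abs(q[:,1]-y0)<.005
    if s.any(): print(round(y0,3),s.sum(),np.percentile(q[s][:,2],[5,50,95]).round(3))
im,P,T,K=shot('wrist'); W=(P-S)@RS; save(im,'w8.png')
k=(W[...,0]<-.145)&(W[...,0]>-.175)&(W[...,1]<-.08)&(W[...,1]>-.18)&(W[...,2]>.015)&(W[...,2]<.13)
q=W[k]; print('wrist')
for y0 in np.arange(-.17,-.08,.01):
    s=np.abs(q[:,1]-y0)<.005
    if s.any(): print(round(y0,3),s.sum(),np.percentile(q[s][:,2],[5,50,95]).round(3))
k=(np.abs(W[...,1]+.105)<.006)&(W[...,2]<.12)
for x0 in np.arange(-.06,-.15,-.004):
    s=k&(np.abs(W[...,0]-x0)<.002)
    if s.sum(): print(round(x0,3),np.median(W[s][:,2]).round(4),s.sum())
```

```text
[-0.1572 -0.1527  0.2194] [-0.27403715  0.02887646 -0.60905672]
0.65 [312.7, 254.8] [[-0.201  0.316  0.081]
 [-0.181  0.424  0.154]
 [-0.141  0.473  0.186]]
0.48 [366.0, 172.8] [[-0.176 -0.106  0.074]
 [-0.166 -0.097  0.085]
 [-0.153 -0.09   0.09 ]]
-0.15 2 [0.039 0.042 0.045]
-0.14 2 [0.051 0.053 0.055]
-0.13 4 [0.046 0.05  0.061]
-0.11 10 [0.074 0.089 0.091]
-0.1 25 [0.069 0.086 0.092]
-0.09 18 [0.073 0.083 0.09 ]
wrist
-0.16 100 [0.04  0.043 0.045]
-0.15 253 [0.044 0.048 0.052]
-0.14 304 [0.051 0.057 0.061]
-0.13 313 [0.06  0.065 0.069]
-0.12 392 [0.069 0.074 0.086]
-0.11 388 [0.086 0.089 0.091]
-0.1 322 [0.085 0.089 0.091]
-0.09 43 [0.079 0.083 0.086]
-0.06 0.0783 38
-0.064 0.0782 40
-0.068 0.0768 51
-0.072 0.0729 68
-0.076 0.0695 18
-0.08 0.0564 4
-0.084 0.0834 36
-0.088 0.0821 60
-0.092 0.0818 39
-0.096 0.0817 43
-0.1 0.0817 40
-0.104 0.0819 43
-0.108 0.0817 46
-0.112 0.0818 43
-0.116 0.0817 45
-0.12 0.0813 47
-0.124 0.0815 49
-0.128 0.0815 48
-0.132 0.0821 35
-0.136 0.0914 15
-0.14 0.0901 100
-0.144 0.0902 13
-0.148 0.09 51
```

View pics/w8.png

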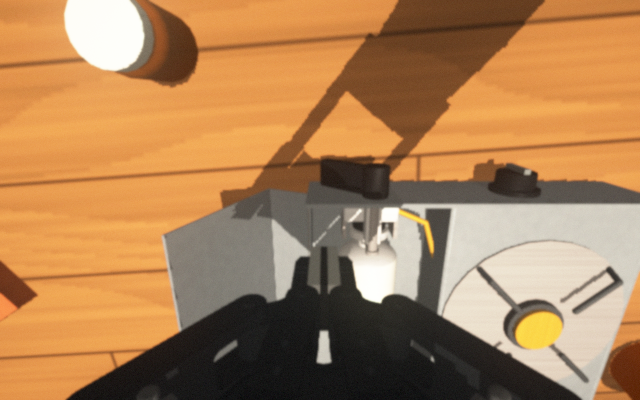

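The lever handle slopes 40° down (slope measured between y = -130 and -150), so it is fully locked, and the can is still home. Next I'll fly over to the outside of the cover.

Run:
```python
from h import *
F=R.from_matrix(frame(np.radians(175.86),0))
c=plan(S+RS@[0,-.315,.235],F,5,0)
plan(S+RS@[0,-.315,.137],F,5,0,c)
P=np.load('top0.npz')['P']; W=(P-S)@RS
k=(np.abs(W[...,0])<.03)&(W[...,1]<-.2)&(W[...,1]>-.32)&(W[...,2]>.02)
print(np.percentile(W[k],[1,99],axis=0).round(3))
```

```text
[{"jaw":0,"offset":[-31.5,-32.0,-3.0],"rot":[0.0,0.0,0.0]},{"jaw":0,"offset":[-31.0,-32.5,-2.5],"rot":[-0.1,0.1,0.0]},{"jaw":0,"offset":[-31.5,-32.0,-3.0],"rot":[0.0,0.0,-0.1]},{"jaw":0,"offset":[-31.0,-32.5,-3.0],"rot":[0.0,0.1,0.0]},{"jaw":0,"offset":[-31.5,-32.5,-3.0],"rot":[-0.1,0.0,0.0]}]
[{"jaw":0,"offset":[0.0,0.0,19.5],"rot":[0.0,0.0,0.0]},{"jaw":0,"offset":[0.0,0.0,19.5],"rot":[0.0,0.0,0.0]},{"jaw":0,"offset":[0.0,0.0,20.0],"rot":[0.0,0.0,0.0]},{"jaw":0,"offset":[0.0,0.0,19.5],"rot":[0.0,0.0,0.0]},{"jaw":0,"offset":[0.0,0.0,19.5],"rot":[0.0,0.0,0.0]}]
[[-0.029 -0.277  0.024]
 [ 0.029 -0.201  0.16 ]]
```

apply_moves --moves '[{"jaw": 0,"offset": [-31.5,-32,-3],"rot": [0,0,0]},{"jaw": 0,"offset": [-31,-32.5,-3],"rot": [0,0,0]},{"jaw": 0,"offset": [-31.5,-32,-3],"rot": [0,0,0]},{"jaw": 0,"offset": [-31,-32.5,-3],"rot": [0,0,0]},{"jaw": 0,"offset": [-31.5,-33,-3],"rot": [0,0,0]}]'

```text
time_s: 25.12
eef_pos: [0.552, -0.3845, 0.2309]
eef_rot: [-0.001, 0.037, 0.999, 0.001]
wrist_force: [0.3, -0.1, 0.4]
opening: -0.002
grasp_force: 0.0
```

apply_moves --moves '[{"jaw": 0,"offset": [0,0,15],"rot": [0,0,0]},{"jaw": 0,"offset": [0,0,25],"rot": [0,0,0]},{"jaw": 0,"offset": [0,0,25],"rot": [0,0,0]},{"jaw": 0,"offset": [0,0,20],"rot": [0,0,0]},{"jaw": 0,"offset": [0,0,13],"rot": [0,0,0]}]'

```text
time_s: 25.75
eef_pos: [0.5509, -0.383, 0.1331]
eef_rot: [-0.001, 0.037, 0.999, 0.001]
wrist_force: [0.1, -0.5, 1.2]
opening: -0.001
grasp_force: 0.0
```

apply_moves --moves '[{"jaw": 0,"offset": [0,10,0],"rot": [0,0,0]},{"jaw": 0,"offset": [0,10,0],"rot": [0,0,0]},{"jaw": 0,"offset": [0,10,0],"rot": [0,0,0]},{"jaw": 0,"offset": [0,10,0],"rot": [0,0,0]},{"jaw": 0,"offset": [0,10,0],"rot": [0,0,0]}]'

```text
time_s: 26.38
eef_pos: [0.5567, -0.3351, 0.1378]
eef_rot: [0.002, 0.037, 0.999, -0.002]
wrist_force: [-0.4, -2.6, 3.0]
opening: -0.001
grasp_force: 1.6
```

apply_moves --moves '[{"jaw": 0,"offset": [0,12,0],"rot": [0,0,0]},{"jaw": 0,"offset": [0,12,0],"rot": [0,0,0]},{"jaw": 0,"offset": [0,12,0],"rot": [0,0,0]},{"jaw": 0,"offset": [0,12,0],"rot": [0,0,0]},{"jaw": 0,"offset": [0,12,0],"rot": [0,0,0]}]'

```text
time_s: 27.0
eef_pos: [0.5639, -0.2861, 0.1517]
eef_rot: [0.008, 0.038, 0.999, -0.012]
wrist_force: [-22.9, -16.0, 68.8]
opening: -0.001
grasp_force: 33.9
```

The rising edge has caught the finger knuckles. I'll raise the tool to relieve it.

apply_moves --moves '[{"jaw": 0,"offset": [0,0,-10],"rot": [0,0,0]},{"jaw": 0,"offset": [0,0,-10],"rot": [0,0,0]},{"jaw": 0,"offset": [0,0,-10],"rot": [0,0,0]},{"jaw": 0,"offset": [0,0,0],"rot": [0,0,0]},{"jaw": 0,"offset": [0,0,0],"rot": [0,0,0]}]'

```text
time_s: 27.62
eef_pos: [0.5598, -0.274, 0.1645]
eef_rot: [-0.0, 0.037, 0.999, 0.0]
wrist_force: [0.7, -0.6, 0.2]
opening: -0.001
grasp_force: 0.5
```

Run:
```python
from h import *
o=ctrl.get_obs(); p=np.array(o['eef_pos']); print(((p-S)@RS).round(4),o['wrist_force'])
im,P,T,K=shot('side'); W=(P-S)@RS
for r in ctrl.outline_of('side','cover')[:1]:
    q=W[r['region']]; q=q[~np.isnan(q[:,0])]; print(r['score'],np.percentile(q[:,1:],[2,50,98],axis=0).round(3))
    for z0 in np.arange(.06,.21,.02):
        s=np.abs(q[:,2]-z0)<.006
        if s.any(): print(round(z0,2),np.median(q[s][:,1]).round(4),s.sum())
for x0 in [.04,.08]:
  k=(np.abs(W[...,0]-x0)<.015)&(W[...,1]<-.15)&(W[...,1]>-.3); print(np.percentile(W[k][:,2],99))
for r in ctrl.outline_of('side','can')[:1]: print(r['score'],np.nanmedian(W[r['region']],0))
```

```text
[-0.0008 -0.2048  0.1645] [ 0.70056321 -0.61986997  0.24154451]
0.66 [[-0.221  0.045]
 [-0.199  0.105]
 [-0.174  0.193]]
0.06 -0.2115 256
0.08 -0.2126 119
0.1 -0.2078 110
0.12 -0.2021 119
0.14 -0.1971 118
0.16 -0.1926 129
0.18 -0.1865 124
0.2 -0.182 32
0.5264772421005006
0.48379573141879606
0.74 [-0.27037759  0.67935597  0.05838596]
```

apply_moves --moves '[{"jaw": 0,"offset": [0,7,0],"rot": [0,0,0]},{"jaw": 0,"offset": [0,7,0],"rot": [0,0,0]},{"jaw": 0,"offset": [0,7,0],"rot": [0,0,0]},{"jaw": 0,"offset": [0,7,0],"rot": [0,0,0]},{"jaw": 0,"offset": [0,7,0],"rot": [0,0,0]}]'

```text
time_s: 28.4
eef_pos: [0.5625, -0.2388, 0.1652]
eef_rot: [0.0, 0.037, 0.999, -0.0]
wrist_force: [-0.6, 0.1, -1.2]
opening: 0.001
grasp_force: 0.2
```

apply_moves --moves '[{"jaw": 0,"offset": [0,8,1],"rot": [0,0,0]},{"jaw": 0,"offset": [0,8,2],"rot": [0,0,0]},{"jaw": 0,"offset": [0,8,2],"rot": [0,0,0]},{"jaw": 0,"offset": [0,8,2],"rot": [0,0,0]},{"jaw": 0,"offset": [0,8,2],"rot": [0,0,0]}]'

```text
time_s: 29.02
eef_pos: [0.5655, -0.199, 0.156]
eef_rot: [0.0, 0.037, 0.999, -0.0]
wrist_force: [-0.5, 0.8, 0.1]
opening: 0.008
grasp_force: 0.0
```

Run:
```python
from h import *
o=ctrl.get_obs(); p=np.array(o['eef_pos']); print(((p-S)@RS).round(4),o['wrist_force'])
im,P,T,K=shot('side'); W=(P-S)@RS
for r in ctrl.outline_of('side','cover')[:1]:
    q=W[r['region']]; q=q[~np.isnan(q[:,0])]; print(r['score'],np.percentile(q,[2,50,98],axis=0).round(3))
    for y0 in np.arange(-.22,0,.02):
        s=np.abs(q[:,1]-y0)<.006
        if s.any(): print(round(y0,2),np.median(q[s][:,2]).round(4),s.sum())
```

```text
[-0.0005 -0.1296  0.156 ] [-0.48431821  0.83307735  0.09158177]
0.63 [[-0.131 -0.203  0.047]
 [-0.004 -0.182  0.072]
 [ 0.125 -0.097  0.177]]
-0.2 0.078 191
-0.18 0.0576 238
-0.16 0.1197 24
-0.14 0.1374 24
-0.12 0.155 27
-0.1 0.174 68
```

apply_moves --moves '[{"jaw": 0,"offset": [0,7,1],"rot": [0,0,0]},{"jaw": 0,"offset": [0,7,1],"rot": [0,0,0]},{"jaw": 0,"offset": [0,7,1],"rot": [0,0,0]},{"jaw": 0,"offset": [0,0,-20],"rot": [0,0,0]},{"jaw": 0,"offset": [0,0,-40],"rot": [0,0,0]}]'

```text
time_s: 29.75
eef_pos: [0.5658, -0.1775, 0.2118]
eef_rot: [-0.002, 0.037, 0.999, 0.001]
wrist_force: [0.6, -0.9, 0.4]
opening: -0.003
grasp_force: 0.0
```

apply_moves --moves '[{"jaw": 0,"offset": [0,0,-30],"rot": [0,0,0]},{"jaw": 0,"offset": [0,0,0],"rot": [0,0,0]},{"jaw": 0,"offset": [0,0,0],"rot": [0,0,0]},{"jaw": 0,"offset": [0,0,0],"rot": [0,0,0]},{"jaw": 0,"offset": [0,0,0],"rot": [0,0,0]}]'

```text
time_s: 30.38
eef_pos: [0.5665, -0.1784, 0.242]
eef_rot: [-0.001, 0.037, 0.999, 0.0]
wrist_force: [-0.4, -0.2, -0.4]
opening: -0.002
grasp_force: 0.0
```

Run:
```python
from h import *
o=ctrl.get_obs(); p=np.array(o['eef_pos']); print(((p-S)@RS).round(4),o['wrist_force'])
im,P,T,K=shot('wrist'); W=(P-S)@RS; save(im,'w9.png')
k=(W[...,2]>.06)&(W[...,2]<.16)&(W[...,0]>-.13)&(W[...,0]<.1)
for y0 in np.arange(-.2,-.01,.02):
    s=k&(np.abs(W[...,1]-y0)<.005)
    if s.any(): print(round(y0,2),np.percentile(W[s][:,2],[10,50,90]).round(4),s.sum())
k=(W[...,0]<-.145)&(W[...,0]>-.175)&(W[...,2]>.015)&(W[...,2]<.13)
for y0 in [-.16,-.15,-.14,-.13]:
    s=k&(np.abs(W[...,1]-y0)<.005)
    if s.any(): print('lever',y0,np.median(W[s][:,2]).round(4))
a=np.load('top0.npz')['P'];
im,B,T,K=shot('top')
for t in ['spray','bucket','jar']:
    for r in ctrl.outline_of('top',t)[:2]: print(t,r['score'],r['position'],np.nanmedian(B[r['region']],0).round(3))
```

```text
[-0.001  -0.1089  0.242 ] [-0.37646087 -0.21538821 -0.44599714]
-0.16 [0.0949 0.0958 0.0968] 2560
-0.14 [0.0949 0.0959 0.0968] 2455
-0.12 [0.095  0.0959 0.0969] 2278
-0.1 [0.095  0.0959 0.0968] 2174
-0.08 [0.0949 0.0958 0.0966] 2415
-0.06 [0.0949 0.0958 0.0967] 2553
-0.04 [0.0949 0.0958 0.0969] 2600
-0.02 [0.079  0.0801 0.0828] 2234
lever -0.16 0.0429
lever -0.15 0.0484
lever -0.14 0.0571
lever -0.13 0.0654
spray 0.65 [259.5, 211.2] [0.439 0.326 0.143]
bucket 0.84 [295.0, 119.5] [0.755 0.238 0.023]
```

View pics/w9.png

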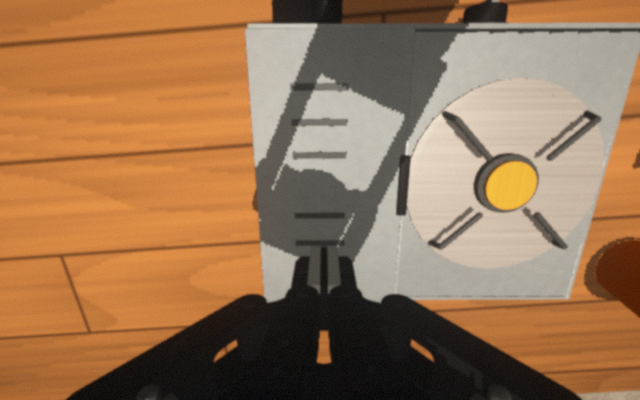

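The cover lies flat and shut at z = 96 mm (its edge lip at 403,185). The lever is down, the spray can and bucket haven't moved, and the arm is clear.

```bash
python3 -c "
from bench import ctrl; print(ctrl.hand_in())"
```

```text
the job is handed in; nothing more can be done
None
```

The gas can is pushed home with its notch up, the lock lever is fully down and the cover is shut; I handed the job in at about 30 s, but no verdict came back. Two contact forces spiked on the way: about 55 N on the lever, and about 75 N when the cover's rising edge caught the gripper (if that counts as its body, it is over the 40 N limit); the jar wasn't picked up in the last top picture, so only the spray can and bucket are confirmed unmoved.

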